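# Clamp the solar lantern in its sliding holder

### The job

The solar lantern is standing loose in its wooden holder. Undo the clamp knob on the sliding stop, slide the stop along its rail until it has pushed the lantern fully home against the holder's fixed cheek and holds it snug between the two, then turn the knob tight again and let go. Push gently, keep the lantern upright, and leave the other things on the slab where they are.

Things in the scene. Friction and masses are not known exactly. Their poses are not given: they have to be found in the camera images.
- holder: the fixed lantern holder: a wooden board 100 x 340 x 18 mm on the slab. Origin on the slab under its middle line; y runs along the board towards the fixed cheek; the board spans y -180 to +160 mm, x -50 to +50 mm. A flat steel rail 30 mm wide, 6 mm high, lies along it from y = -173 to -3 mm; the sliding stop rides on it
- cheek_face (a point): centre of the inner face of the fixed cheek, an upright wooden plate 90 mm wide across the board's end, at holder y = +130 mm; this point is 41 mm above the slab, the cheek's top 73 mm. y points away from the lantern
- stop (a joint): position of the sliding stop along the rail in m, 0 to 0.11, growing towards the cheek (holder's +y). Jaw face at holder y = joint - 44 mm. With the lantern (84 mm) snug against the cheek it reads 0.090. Freed, the stop slides with 2 to 3 N (plus 1 to 6 N to push the lantern); clamped, it holds against 20 N or more
- stop_face (a point): centre of the sliding stop's jaw face, 41 mm above the slab; y points towards the cheek. The stop is of dark wood: an upright jaw plate 84 mm wide, 10 mm thick, top 62 mm above the slab, joined by an arm to a block (52 x 56 mm, top 47 mm above the slab) that rides the rail. The knob's axis stands on the block, 90 mm behind this point (towards -y)
- clamp (a joint): angle of the clamp knob in rad, 0 (fully undone) to 1.4 (end of travel), growing clockwise seen from above. Below 0.7 the stop is free; from about 0.9 the clamp begins to grip; above 1.15 it is tight. It starts tight (1.22 to 1.38) and stays where it is left. Turning takes 0.05 to 0.35 N m. The bar lies across the rail at 0 and nearly along it at 1.4
- clamp_grip (a point): middle of the clamp knob's grip bar, on its vertical axis, 73 mm above the slab. The bar is 46 mm long (x axis here, turns with the knob), 12 mm thick (y) and 26 mm high, from 59 to 85 mm above the slab, 12 mm clear of the block: pinch its 12 mm from above. It travels with the stop and can be held while the stop is slid
- lantern: tall solar lantern, 0.3 to 0.6 kg, standing loose on the holder's board between jaw and cheek: round base 84 mm in diameter and 60 mm high, clear middle, round cap with a panel, wire bail up to 199 mm above its underside. Origin at the centre of its underside, z up. It starts 10 to 30 mm away from the cheek
- cup: small hard silicone cup, 70 mm across, 65 mm high; leave alone. Origin at the centre of its underside
- tin: aluminium tin with its hinged lid shut, 73 x 103 x 39 mm; leave alone. Origin at the centre of its underside
- comb: wooden comb lying flat, 150 x 43 x 6 mm; leave alone. Origin on its underside, near its middle
- battery_holder: plastic battery holder with three cells, 62 x 70 x 18 mm; leave alone. Origin at the centre of its underside

How it is judged:
By the outcome, as a careful person would: the job done as asked, in the order asked, and still so for the second after the job is handed in, with the robot touching nothing.
It also fails if it takes over 48 s, if anything falls off the work surface, if the arm or the gripper's body presses on something with over 40 N, if the wrist force passes 120 N, or if a joint passes its speed limit or range.

### The arm

A 7-joint arm with a two-finger parallel gripper is mounted at the origin on the work surface. World frame = base frame: x ahead of the robot, y to its left, z up, the work surface at z = 0. Lengths are in mm, angles in rad, forces in N, time in s.
With the tool pointing down it reaches from about 350 to 900 mm from the base axis. Payload 19.9 kg.
Tool frame: the origin (TCP) lies between the finger pads; the fingertips stand 8 mm ahead of it and the grasp point (between the pads) lies 11 mm behind it (env.tips_ahead is the distance from the TCP to the fingertips, in mm); z points along the fingers, y is the line along which they close (so a half turn about z gives the same grasp; the last joint's range is limited). The gripper opens to 85 mm and grips with 20 to 120 N. Pads are 22 mm wide; open, the fingers measure 114 mm over their backs; the gripper's body (76 mm by 85 mm) begins 54 mm behind the grasp point. The pads swing forward as they close: fully open they stand 13 mm farther back than shut.
Start: joints at [-1.183, 0.417, -0.01, 1.614, 0.005, 1.111, -0.053], TCP at [260.418, 568.138, 204.76] pointing down, gripper open.
Joint ranges: [-2.81, 2.81], [-0.39, 2.02], [-1.27, 1.25], [0.06, 2.57], [-1.19, 4.33], [0.19, 2], [-2.82, 2.82]. Speed limits (rad/s): [1.89, 1.89, 2.39, 2.39, 3.01, 3.01, 3.01].

### API

Orientations are given as a unit quaternion [w, x, y, z].
In Python, from plant import env gives the robot as it stands. The module is installed in compiled form; this text tells all that it offers.
- The arm moves only by the shell command python3 -m pendant 'ROWS' [OPENING]. ROWS is text: rows parted by semicolons, each of 6 numbers parted by spaces: the shift along the world's x, y, z in units of 50 mm (1.0 is 50 mm), then the turn, a rotation vector about the world's x, y, z in units of 5 degrees (1.0 is 5 degrees). A call has 1 to 5 rows; each row shifts and turns the commanded pose from where the row before left it; what a row does not reach is not made up. A row lasts 1/10 s, in which the tool goes at most 50 mm and 8.59 degrees, less where a joint would pass 70% of its speed; a pose out of reach is approached as far as the arm can. A call with a number of a shift or a turn outside -1 to 1 is refused whole. A call with a gripper value outside its range is refused whole. OPENING is the opening, from 0 (shut) to 1 (fully open), set as the call begins (- or left out, the last holds). The fingers move at their own pace and stop on an object; the grip force is fixed at half the most. Time passes only in rows, so rows that do not move let the fingers close. It gives the time, the measured TCP pose, the force, the opening and the grip force at its end, in the units of the state.
- env.read_state(): the state, without advancing time (a new reading comes with each control period).
- env.snapshot(name): name is "scene" or "top" or "wrist"; returns a dict with "pixels" (400x640x3 uint8, red, green, blue), "range_z" (400x640 float32, mm along the optical axis (not along the pixel's ray), 0 where there is no reading), "fx", "fy", "cx", "cy" (pixels), "R" (3x3) and "t" (3): a world point X has camera coordinates R X + t. Camera axes: x right, y down, z forward; pixel columns grow to the right and rows downward; lengths in mm; the calibration is good to about 2 mm. The wrist camera is an equidistant fisheye: a pixel r from the principal point sees the ray r / f radians off the axis. A picture is of the moment at which its call begins.
- env.sign_off(): hands the job in; it is judged then, once.
The state is a dict: "clock": time; "joints": joint angles; "joint_velocities": joint speeds; "effort": joint torques, N m; "tcp_pos": TCP position; "eef_rot": TCP orientation; "wrist_force": force on the tool from outside, world axes, zero at the start; "moment": the same for the moment, N m; "grip_width": finger opening in mm; "grasp_force": force on a finger pad.
Only numpy, scipy, OpenCV 4.12 (cv2) and the standard library are available. Lean on these libraries where they do the work, as an engineer would, in place of code of your own. Each camera call takes 0.05 s, during which the arm holds its last target. There are 200 camera calls.

## Working session

There is one attempt and no reset: what is moved stays moved. The work goes in short steps, Python scripts to look and compute and a shell command to move; the robot and the scene stay as the last step left them, time stands still between calls to the robot, and variables do not carry over. Pictures are saved under pics/ and viewed, at most 10 in all, crops included, and the job is handed in when it is done.

```bash
mkdir -p pics; cat > h.py <<'E'
from plant import env
import numpy as np, cv2
def snap(n,f=None):
    s=env.snapshot(n)
    np.savez(f'{f or n}.npz',**s)
    if f: cv2.imwrite(f'pics/{f}.png',s['pixels'][:,:,::-1])
    return s
def world(s,z=None):
    v,u=np.mgrid[0:400,0:640]; Z=s['range_z']
    P=np.stack([(u-s['cx'])/s['fx']*Z,(v-s['cy'])/s['fy']*Z,Z],-1)
    return (P-s['t'])@s['R']
E
python3 - <<'E'
from h import *
for n in ['top','scene']:
    s=snap(n,n+'0'); print(n,s['fx'],s['cx'],s['cy'],s['R'].round(3).tolist(),np.round(s['t'],1), (-s['R'].T@s['t']).round())
s=env.read_state();print(s)
E
```

```text
top 393.0663148222311 321.342985152235 201.94278907377276 [[0.025, -1.0, -0.005], [-0.973, -0.023, -0.23], [0.23, 0.011, -0.973]] [ 38.9 593.6 693.5] [417.  45. 812.]
scene 380.63174842661937 323.4724648997649 194.6458766031884 [[0.706, 0.708, 0.002], [0.511, -0.508, -0.694], [-0.49, 0.491, -0.72]] [-437.4 -199.2  966. ] [ 884. -266.  559.]
{'clock': 0.1, 'joints': array([-1.18249058,  0.41794677, -0.01030449,  1.61411656,  0.004679  ,
        1.11068183, -0.05301814]), 'joint_velocities': array([-1.64733246e-03, -1.54228102e-03, -6.82404294e-04, -2.98660228e-03,
       -7.78910200e-05,  1.48626915e-03, -1.13290771e-03]), 'effort': array([ 5.50424575e-04, -8.65818501e+01,  6.78763725e-01, -4.35635448e+01,
        1.90142548e-02,  5.03412826e-03, -5.31813612e-05]), 'tcp_pos': array([260.29512001, 567.8416322 , 204.20146003]), 'eef_rot': array([-8.71644859e-05,  2.13261357e-01,  9.76995023e-01, -5.57472972e-04]), 'wrist_force': array([-0.04956598,  0.27770814, -0.53862918]), 'moment': array([-0.06415746,  0.03202914, -0.00347652]), 'grasp_force': 0.0, 'grip_width': 85.65005800741767}
```

View pics/top0.png

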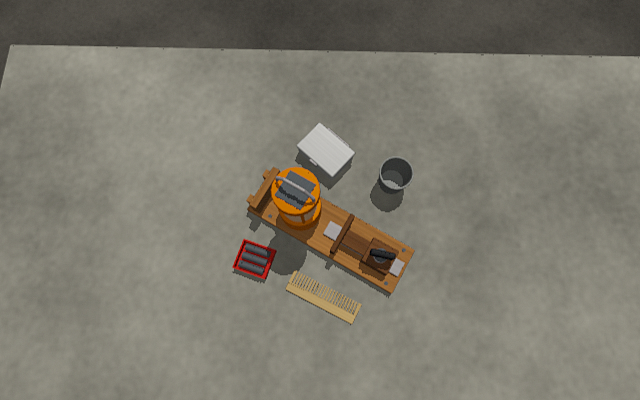

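View pics/scene0.png

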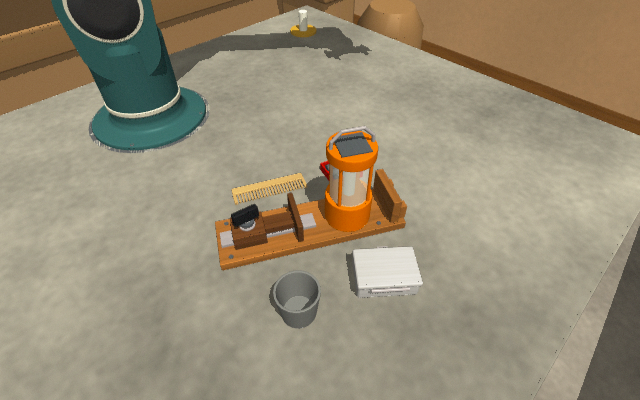

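The top view shows the knob bar at about (382,254), the jaw at (345,235), the lantern at (297,195) and the cheek at (265,188). The scene view agrees: knob (245,215), lantern (349,185), cheek (390,195). Next I measure them from the depth.

```bash
cat > meas.py <<'E'
from h import *
def comp(m,seed=None):
    n,l,st,c=cv2.connectedComponentsWithStats(m.astype(np.uint8))
    k=1+np.argmax(st[1:,4]); return l==k
def run(names=('top','scene'),tag=''):
  for n in names:
    s=snap(n,n+tag if tag else None); W=world(s); hsv=cv2.cvtColor(s['pixels'],cv2.COLOR_RGB2HSV).astype(int); H,S,V=hsv[...,0],hsv[...,1],hsv[...,2]
    z=W[...,2]; ok=s['range_z']>0
    reg=ok&(W[...,0]>250)&(W[...,0]<650)&(W[...,1]>-220)&(W[...,1]<250)
    b=reg&(z>11)&(z<23)&(S>90)&(H>5)&(H<20); b=comp(cv2.morphologyEx(b.astype(np.uint8),cv2.MORPH_CLOSE,np.ones((5,5))))
    bb=b&(z>11)&(z<23); P=W[bb][:,:2].astype(np.float32); r=cv2.minAreaRect(P); print(n,'board',r,'z',np.median(z[bb]))
    k=reg&(z>78)&(z<92)&(S<90)&(V<70); k=comp(k)
    K=W[k]; r=cv2.minAreaRect(K[:,:2].astype(np.float32)); bx=cv2.boxPoints(r); e=max([bx[1]-bx[0],bx[2]-bx[1]],key=np.linalg.norm); print(n,'knob',r[0],r[1],'dir deg',np.degrees(np.arctan2(e[1],e[0]))%180,'z',np.median(K[:,2]),len(K))
    o=reg&(S>180)&(H>5)&(H<16)&(V>150)&(z>22)&(z<75); 
    if o.sum()>5:
      Q=W[o][:,:2]; A=np.c_[2*Q,np.ones(len(Q))]; x=np.linalg.lstsq(A,(Q**2).sum(1),rcond=None)[0]; print(n,'lantern base circ',x[:2],np.sqrt(x[2]+x[:2]@x[:2]),len(Q))
    for nm,a,c in (('jawtop',57,66),('cheektop',69,78)):
      q=reg&(z>a)&(z<c)&(S>70)&(H<22)&(V<170)&(V>25); 
      if q.sum()<10: continue
      q=comp(q); r=cv2.minAreaRect(W[q][:,:2].astype(np.float32)); print(n,nm,r,W[q].mean(0).round(1),q.sum())
if __name__=='__main__': run()
E
python3 meas.py
```

```text
top board ((548.9702758789062, 35.94245910644531), (339.3315734863281, 99.38080596923828), 61.32320022583008) z 17.797024672313423
top knob (494.5867004394531, -61.78814697265625) (43.583168029785156, 10.490985870361328) dir deg 78.6836 z 84.43459852602662 135
top jawtop ((535.2091064453125, 12.222912788391113), (9.90860652923584, 82.02359771728516), 61.2234992980957) [535.1  12.1  61.5] 213
top cheektop ((616.4888305664062, 167.54953002929688), (16.713151931762695, 80.8412094116211), 61.575103759765625) [614.5 168.   72.8] 323
scene board ((540.5410766601562, 24.13800048828125), (311.1161804199219, 102.87057495117188), 61.156044006347656) z 17.949276053961
scene knob (494.9637145996094, -62.87845230102539) (44.3727912902832, 10.898313522338867) dir deg 76.4575 z 84.26427049894197 188
scene lantern base circ [558.30192658 120.38064089] 75.00162281519707 952
scene jawtop ((534.8443603515625, 12.326204299926758), (10.342408180236816, 84.08012390136719), 61.19968795776367) [536.6  10.7  61.6] 219
scene cheektop ((617.785400390625, 171.24917602539062), (7.7433061599731445, 70.83792114257812), 60.5843391418457) [622.2 167.3  72.7] 64
```

Holder axis is 61.3° in world, with its origin near (554, 45). The stop reads about 0.0115, the knob is at (494.8, -62.5), and the bar points at 77.5°, so the clamp is about 1.29. I'll move above the knob and turn -78°.

```bash
python3 -m pendant '0.29 -0.79 0 0 0 -0.97;0.29 -0.79 0 0 0 -0.97;0.29 -0.79 0 0 0 -0.97;0.29 -0.79 0 0 0 -0.97;0.29 -0.79 0 0 0 -0.97' 0.5 && python3 -m pendant '0.29 -0.79 0 0 0 -0.97;0.29 -0.79 0 0 0 -0.97;0.29 -0.79 0 0 0 -0.97;0.29 -0.79 0 0 0 -0.97;0.29 -0.79 0 0 0 -0.97' && python3 -m pendant '0.29 -0.79 0 0 0 -0.97;0.29 -0.79 0 0 0 -0.97;0.29 -0.79 0 0 0 -0.97;0.29 -0.79 0 0 0 -0.97;0.29 -0.79 0 0 0 -0.97' && python3 -m pendant '0.2 -0.5 0 0 0 -0.97;0 0 0 0 0 0;0 0 0 0 0 0'
cat > st.py <<'E'
from h import *
from scipy.spatial.transform import Rotation as R
s=env.read_state(); q=s['eef_rot']; M=R.from_quat(np.r_[q[1:],q[0]]).as_matrix()
print('t',s['clock'],'tcp',s['tcp_pos'].round(1),'yaxis',np.degrees(np.arctan2(M[1,1],M[0,1])).round(1),'z',M[:,2].round(3),'F',s['wrist_force'].round(1),'M',s['moment'].round(2),'w',s['grip_width'].round(1),s['grasp_force'].round(1),'j',s['joints'].round(2))
E
python3 st.py
```

```text
clock: 0.7
tcp_pos: [333.2, 369.0, 204.7]
eef_rot: [-0.0, 0.415, 0.91, 0.0]
wrist_force: [0.4, 0.0, -0.4]
grip_width: 42.9
grasp_force: 0.0
clock: 1.2
tcp_pos: [405.7, 171.5, 204.9]
eef_rot: [-0.0, 0.597, 0.802, 0.0]
wrist_force: [0.7, -0.6, 0.1]
grip_width: 42.5
grasp_force: 0.0
clock: 1.7
tcp_pos: [478.2, -26.0, 204.9]
eef_rot: [0.0, 0.752, 0.659, 0.0]
wrist_force: [1.0, 1.1, -1.2]
grip_width: 42.7
grasp_force: 0.0
clock: 2.0
tcp_pos: [487.8, -49.6, 204.6]
eef_rot: [-0.0, 0.778, 0.628, -0.0]
wrist_force: [-0.5, 0.3, -0.2]
grip_width: 42.5
grasp_force: 0.0Traceback (most recent call last):
  File "st.py", line 4, in <module>
    print('t',s['clock'],'tcp',s['tcp_pos'].round(1),'yaxis',np.degrees(np.arctan2(M[1,1],M[0,1])).round(1),'z',M[:,2].round(3),'F',s['wrist_force'].round(1),'M',s['moment'].round(2),'w',s['grip_width'].round(1),s['grasp_force'].round(1),'j',s['joints'].round(2))
                                                                                                                                                                                           ^^^^^^^^^^^^^^^^^^^^^
AttributeError: 'float' object has no attribute 'round'
```

```bash
sed -i "s/s\['grip_width'\].round(1),s\['grasp_force'\].round(1)/round(s['grip_width'],1),round(s['grasp_force'],1)/" st.py
python3 -m pendant '0.14 -0.26 -0.5 0 0 0;0 0 -0.5 0 0 0;0 0 -0.5 0 0 0;0 0 -0.4 0 0 0;0 0 0 0 0 0' >/dev/null; python3 st.py; python3 - <<'E'
from h import *
s=snap('wrist','wr1')
E
```

```text
t 2.5 tcp [493.3 -61.1 107.8] yaxis -12.1 z [-0.004  0.    -1.   ] F [0.3 0.3 0.6] M [-0.02  0.03  0.04] w 42.8 0.0 j [-0.4   0.36  0.55  2.03 -0.25  0.83  0.09]
```

View pics/wr1.png

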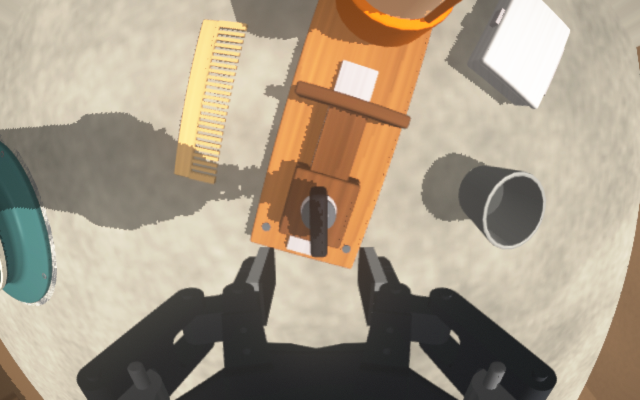

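The wrist view shows the bar at (318,220), midway between the fingers (265 and 370) and aligned with the pads. Next I descend and close.

```bash
python3 -m pendant '0.02 -0.02 -0.3 0 0 0;0 0 -0.3 0 0 0;0 0 -0.22 0 0 0;0 0 0 0 0 0' >/dev/null; python3 st.py; python3 -m pendant '0 0 0 0 0 0;0 0 0 0 0 0;0 0 0 0 0 0;0 0 0 0 0 0;0 0 0 0 0 0' 0 >/dev/null; python3 st.py;  python3 -m pendant '0 0 0 0 0 0;0 0 0 0 0 0' >/dev/null; python3 st.py
```

```text
t 2.95 tcp [495.7 -62.9  68.5] yaxis -12.2 z [-0.001  0.    -1.   ] F [0.1 0.5 0.5] M [0.   0.04 0.  ] w 43.0 0.0 j [-0.37  0.43  0.52  2.05 -0.31  0.74  0.13]
t 3.45 tcp [496.  -63.3  68.9] yaxis -12.2 z [ 0.  0. -1.] F [-0.4 -0.1 -0.8] M [-0.   -0.06  0.01] w 0.1 0.0 j [-0.37  0.43  0.52  2.05 -0.31  0.74  0.13]
t 3.65 tcp [495.9 -63.4  68.8] yaxis -12.2 z [-0. -0. -1.] F [-0.8 -0.7 -0.2] M [ 0.03 -0.01  0.01] w -0.4 0.0 j [-0.37  0.43  0.52  2.05 -0.31  0.74  0.13]
```

```bash
python3 - <<'E'
from h import *
w=snap('wrist','wr2')['pixels'];s=snap('scene')['pixels'][150:300,170:320]
a=cv2.resize(s,(450,450));b=cv2.resize(w[:,150:500],(350,400));b=cv2.copyMakeBorder(b,0,50,0,0,0)
cv2.imwrite('pics/c2.png',np.hstack([a,b])[:,:,::-1])
E
```

```text
(no output)
```

View pics/c2.png

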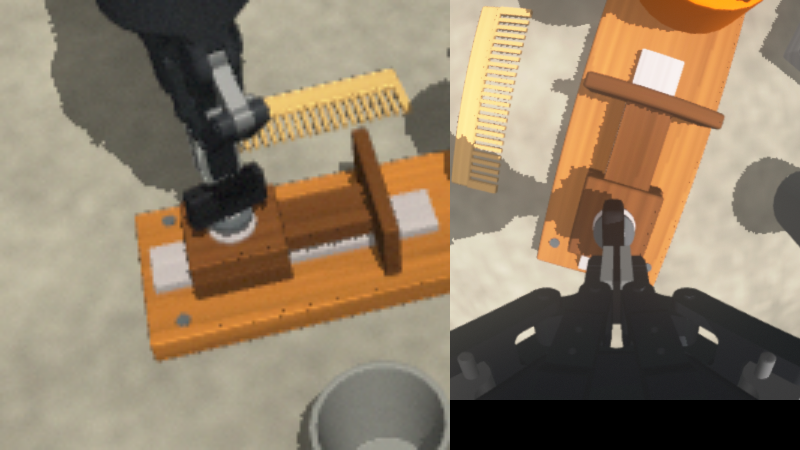

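The left crop shows the fingertips near (225,180), above or behind the bar. The right crop shows the closed fingers over the bar's near end at (613,250). So the grasp missed, and I'll find where the fingers really are.

```bash
python3 - <<'E'
from h import *
s=dict(np.load('scene.npz')); W=world(s)
for v in range(196,226,2):
    print(v,[tuple(W[v,u].round().astype(int)) if s['range_z'][v,u]>0 else 0 for u in range(232,262,4)])
w=dict(np.load('wr2.npz')); print((-w['R'].T@w['t']).round(1), w['R'].round(3).tolist(),w['fx'],w['cx'],w['cy'])
def pr(X):
    c=w['R']@X+w['t']; th=np.arctan2(np.hypot(c[0],c[1]),c[2]); d=c[:2]/np.hypot(*c[:2]); return (d*th*w['fx']+[w['cx'],w['cy']]).round()
T=env.read_state()['tcp_pos']
for n,X in dict(tcp=T,tip=T+[0,0,-8],knobtop=[494.8,-62.5,85]).items(): print(n,pr(np.array(X,float)))
d=np.array([np.cos(np.radians(77.5)),np.sin(np.radians(77.5)),0])*23
for k in(-1,1): print(pr(np.array([494.8,-62.5,85])+k*d))
E
```

```text
196 [(np.int64(376), np.int64(-19), np.int64(0)), (np.int64(511), np.int64(-79), np.int64(144)), (np.int64(533), np.int64(-83), np.int64(164)), (np.int64(551), np.int64(-87), np.int64(180)), (np.int64(539), np.int64(-74), np.int64(161)), (np.int64(411), np.int64(6), np.int64(7)), (np.int64(410), np.int64(15), np.int64(0)), (np.int64(415), np.int64(21), np.int64(-1))]
198 [(np.int64(380), np.int64(-22), np.int64(-1)), (np.int64(500), np.int64(-74), np.int64(128)), (np.int64(531), np.int64(-83), np.int64(158)), (np.int64(535), np.int64(-79), np.int64(158)), (np.int64(504), np.int64(-55), np.int64(117)), (np.int64(413), np.int64(3), np.int64(5)), (np.int64(414), np.int64(12), np.int64(0)), (np.int64(420), np.int64(18), np.int64(0))]
200 [(np.int64(385), np.int64(-26), np.int64(0)), (np.int64(498), np.int64(-74), np.int64(122)), (np.int64(529), np.int64(-83), np.int64(152)), (np.int64(507), np.int64(-65), np.int64(122)), (np.int64(510), np.int64(-59), np.int64(120)), (np.int64(415), np.int64(2), np.int64(2)), (np.int64(420), np.int64(8), np.int64(1)), (np.int64(425), np.int64(14), np.int
[... 3910 characters left out ...]
64(59)), (np.int64(501), np.int64(-48), np.int64(48)), (np.int64(506), np.int64(-43), np.int64(49))]
224 [(np.int64(474), np.int64(-80), np.int64(47)), (np.int64(494), np.int64(-82), np.int64(65)), (np.int64(496), np.int64(-76), np.int64(62)), (np.int64(498), np.int64(-70), np.int64(59)), (np.int64(502), np.int64(-65), np.int64(58)), (np.int64(506), np.int64(-59), np.int64(57)), (np.int64(503), np.int64(-50), np.int64(47)), (np.int64(508), np.int64(-45), np.int64(46))]
[511.7   9.4 238.5] [[0.977, -0.212, -0.001], [-0.202, -0.935, 0.292], [-0.063, -0.285, -0.956]] 309.70691628693146 316.232398034177 204.1929037219587
tcp [316. 240.]
tip [316. 235.]
knobtop [314. 251.]
[314. 287.]
[314. 211.]
```

```bash
python3 - <<'E'
from h import *
print('tips_ahead',env.tips_ahead)
w=dict(np.load('wr2.npz')); v,u=np.mgrid[0:400,0:640]; dx,dy=u-w['cx'],v-w['cy']; r=np.hypot(dx,dy)+1e-9; th=r/w['fx']; Z=w['range_z']
P=np.stack([Z*np.tan(th)*dx/r,Z*np.tan(th)*dy/r,Z],-1); W=(P-w['t'])@w['R']
for n,(a,b) in dict(slab=(150,460),slab2=(60,350),bar=(205,313),bar2=(210,313),finger=(262,302),finger2=(262,322),f3=(250,305),f4=(250,322),board=(120,270)).items(): print(n,W[a,b].round(1))
s=dict(np.load('scene.npz')); 
m=W[...,2]; 
for vv in range(196,290,6): print(vv,[W[vv,uu].round().astype(int).tolist() for uu in (300,306,313,320,328)])
E
```

```text
tips_ahead 8.0
slab [622.2 -40.8   0.9]
slab2 [541.7  40.7  24.7]
bar [499.1 -39.6  74.4]
bar2 [499.1 -39.9  82.4]
finger [492.  -51.5 117. ]
finger2 [500.6 -53.4 116.9]
f3 [492.9 -51.7 104.8]
f4 [500.8 -53.4 104.6]
board [478.4  11.5  17.8]
196 [[490, -40, 47], [494, -41, 48], [498, -42, 47], [503, -43, 48], [508, -44, 48]]
202 [[489, -44, 48], [495, -39, 69], [499, -39, 70], [503, -41, 68], [507, -48, 47]]
208 [[488, -48, 48], [495, -39, 80], [499, -39, 82], [503, -41, 79], [506, -52, 46]]
214 [[488, -51, 49], [495, -41, 85], [499, -41, 86], [502, -42, 85], [505, -55, 49]]
220 [[488, -52, 60], [495, -43, 86], [498, -44, 86], [502, -45, 85], [505, -55, 60]]
226 [[487, -56, 59], [494, -47, 86], [497, -48, 85], [501, -48, 85], [504, -59, 60]]
232 [[486, -59, 60], [493, -50, 86], [497, -51, 86], [500, -52, 85], [503, -63, 59]]
238 [[485, -64, 59], [492, -54, 86], [496, -54, 86], [499, -56, 84], [502, -67, 59]]
244 [[484, -68, 59], [491, -57, 85], [495, -58, 86], [499, -59, 84], [502, -72, 59]]
250 [[481, -77, 47], [494, -51, 106], [497, -52, 105], [500, -52, 106], [504, -54, 105]]
256 [[489, -55, 103], [494, -52, 111], [497, -53, 111], [500, -53, 111], [503, -54, 111]]
262 [[490, -55, 110], [494, -52, 117], [497, -53, 117], [500, -53, 118], [503, -53, 118]]
268 [[490, -55, 115], [494, -52, 123], [497, -53, 122], [500, -53, 123], [503, -54, 122]]
274 [[490, -55, 120], [494, -52, 127], [497, -52, 128], [500, -53, 127], [503, -54, 127]]
280 [[492, -50, 135], [494, -51, 134], [497, -52, 134], [499, -54, 132], [503, -54, 133]]
286 [[493, -49, 142], [495, -50, 140], [496, -55, 133], [499, -56, 133], [503, -53, 139]]
```

The tool's xy is right, but the real fingertips stand at z≈97 with the TCP reading 69, about 36 mm higher than stated, so they closed above the bar. I'll open and lower about 37 mm, watching the force.

```bash
python3 -m pendant '0 0 0 0 0 0;0 0 0 0 0 0;0 0 0 0 0 0;0 0 0 0 0 0' 0.45 >/dev/null; python3 -m pendant '0 0 -0.2 0 0 0;0 0 -0.2 0 0 0;0 0 0 0 0 0' >/dev/null; python3 st.py; python3 -m pendant '0 0 -0.1 0 0 0;0 0 -0.1 0 0 0;0 0 -0.1 0 0 0;0 0 0 0 0 0' | grep -i -E 'force|tcp'; python3 - <<'E'
from h import *
w=snap('wrist')['pixels'];s=snap('scene')['pixels'][150:300,170:320]
a=cv2.resize(s,(450,450));b=cv2.resize(w[:,150:500],(350,400));b=cv2.copyMakeBorder(b,0,50,0,0,0)
cv2.imwrite('pics/c3.png',np.hstack([a,b])[:,:,::-1])
E
```

```text
t 4.45 tcp [494.9 -63.3  47.1] yaxis -12.2 z [-0.002 -0.    -1.   ] F [-0.6 -0.5  0.3] M [-0.03  0.08 -0.02] w 38.2 0.0 j [-0.35  0.46  0.5   2.06 -0.34  0.7   0.16]
tcp_pos: [495.6, -63.3, 33.1]
wrist_force: [-0.1, -0.6, -0.1]
grasp_force: 0.0
```

View pics/c3.png

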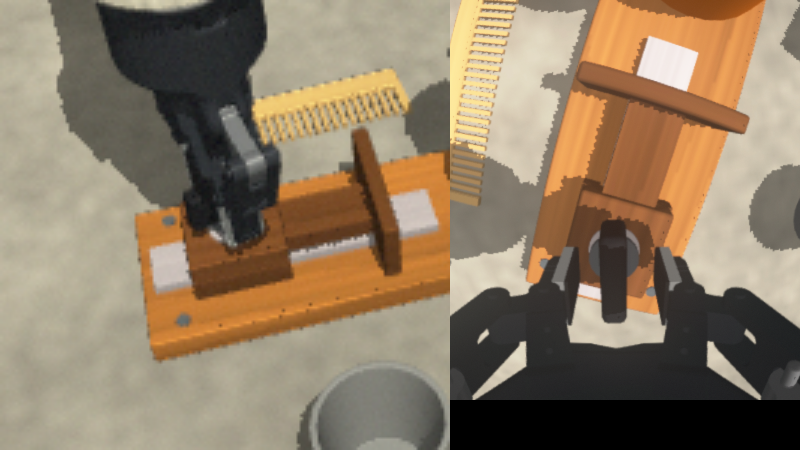

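The left crop shows the near finger's tip at about (240,240), beside the bar. In the right crop the fingers straddle the bar (613,270). Closing.

```bash
python3 -m pendant '0 0 0 0 0 0;0 0 0 0 0 0;0 0 0 0 0 0;0 0 0 0 0 0;0 0 0 0 0 0' 0 >/dev/null; python3 st.py
```

```text
t 5.45 tcp [494.6 -63.   34.1] yaxis -12.2 z [-0.002  0.001 -1.   ] F [-12.7   2.1  19.1] M [0.5  2.74 0.27] w 11.3 58.7 j [-0.33  0.49  0.48  2.06 -0.36  0.67  0.17]
```

```bash
python3 -m pendant '-0.02 0 0.03 0 0 0;0 0 0 0 0 0' >/dev/null; python3 st.py
```

```text
t 5.65 tcp [494.3 -63.   34.6] yaxis -12.2 z [-0.001 -0.    -1.   ] F [  2.3   0.6 -18.5] M [ 0.09 -0.56  0.24] w 10.9 61.8 j [-0.33  0.48  0.48  2.07 -0.36  0.67  0.17]
```

```bash
python3 -m pendant '0 0 -0.015 0 0 1;0 0 0 0 0 1;0 0 0 0 0 1;0 0 0 0 0 0' >/dev/null; python3 st.py;  python3 -m pendant '0 0 0 0 0 1;0 0 0 0 0 1;0 0 0 0 0 1;0 0 0 0 0 1;0 0 0 0 0 0' >/dev/null; python3 st.py
```

```text
t 6.05 tcp [494.6 -63.1  34.3] yaxis 2.9 z [-0.001  0.    -1.   ] F [-0.2  1.4 -9.2] M [ 0.5  -0.04  0.28] w 11.2 63.0 j [-0.28  0.47  0.42  2.06 -0.3   0.66  0.39]
t 6.55 tcp [494.8 -63.3  34.3] yaxis 22.7 z [-0.  0. -1.] F [  2.2   1.4 -12.2] M [ 0.19 -0.42  0.21] w 10.9 62.5 j [-0.21  0.46  0.33  2.06 -0.24  0.66  0.68]
```

```bash
python3 -m pendant '0 0 -0.01 0 0 1;0 0 0 0 0 1;0 0 0 0 0 1;0 0 0 0 0 1;0 0 0 0 0 0' >/dev/null; python3 st.py; python3 - <<'E'
from h import *
import meas
meas.run(('top',),'4')
E
```

```text
t 7.05 tcp [495.1 -63.3  34.2] yaxis 42.6 z [ 0.  0. -1.] F [ 0.6  2.3 -3.5] M [ 0.42 -0.04  0.21] w 10.6 63.9 j [-0.14  0.45  0.24  2.06 -0.18  0.65  0.97]
top board ((564.6708984375, 64.84456634521484), (272.9840087890625, 99.01702880859375), 61.27021789550781) z 17.790608318380094Traceback (most recent call last):
  File "<stdin>", line 3, in <module>
  File "meas.py", line 12, in run
    k=reg&(z>78)&(z<92)&(S<90)&(V<70); k=comp(k)
                                         ~~~~^^^
  File "meas.py", line 4, in comp
    k=1+np.argmax(st[1:,4]); return l==k
        ~~~~~~~~~^^^^^^^^^^
    return _wrapfunc(a, 'argmax', axis=axis, out=out, **kwds)
    return bound(*args, **kwds)
ValueError: attempt to get argmax of an empty sequence
```

View pics/top4.png

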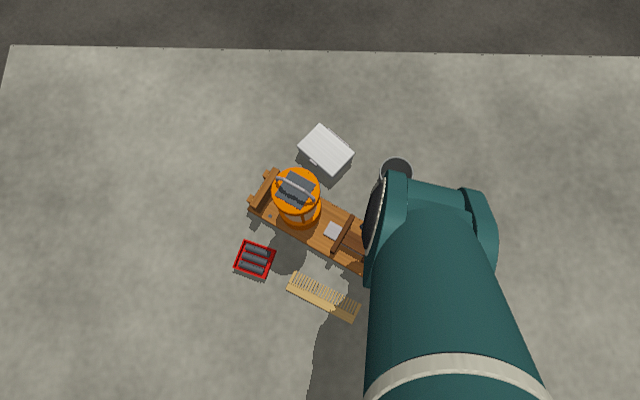

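The jaw at (348,235) and lantern at (297,195) are unchanged, and the tool is over the knob. The clamp should now be about 0.33, so I'll slide 32 mm along the rail and watch the force.

```bash
python3 -m pendant '0.038 0.07 0 0 0 0;0.038 0.07 0 0 0 0;0 0 0 0 0 0' >/dev/null; python3 st.py; python3 -m pendant '0.058 0.105 0 0 0 0;0.058 0.105 0 0 0 0;0.058 0.105 0 0 0 0;0.058 0.105 0 0 0 0;0 0 0 0 0 0' >/dev/null; python3 st.py; cat > jaw.py <<'E'
from h import *
d=np.array([np.cos(np.radians(61.3)),np.sin(np.radians(61.3))]); n=np.array([d[1],-d[0]])
for nm in ('top','scene'):
    s=snap(nm); W=world(s); hsv=cv2.cvtColor(s['pixels'],cv2.COLOR_RGB2HSV); 
    Q=W[...,:2]-[553.8,44.7]; y=Q@d; x=Q@n; z=W[...,2]
    m=(s['range_z']>0)&(abs(x)<41)&(z>58)&(z<66)&(y<40)&(y>-60)&(hsv[...,1]>70)&(hsv[...,0]<25)&(hsv[...,2]<120)
    if m.sum()>20: print(nm,'jaw y',np.percentile(y[m],[5,50,95]).round(1),m.sum(),'joint(mm)',round(np.median(y[m])+49,1))
    m=(s['range_z']>0)&(abs(x)<60)&(z>130)&(z<230)&(y>0)&(y<160)&(hsv[...,1]>150)&(hsv[...,0]<20)
    print(nm,'cap y mid',(np.percentile(y[m],[1,99]).mean()).round(1),'x',(np.percentile(x[m],[1,99]).mean()).round(1),np.percentile(z[m],[1,50,99]).round())
E
python3 jaw.py
```

```text
t 7.4 tcp [499.2 -55.7  34.1] yaxis 42.7 z [ 0. -0. -1.] F [0.9 2.2 0.1] M [ 0.51 -0.11 -0.08] w 10.7 64.3 j [-0.15  0.46  0.24  2.05 -0.17  0.65  0.95]
t 7.9 tcp [511.1 -34.2  34.1] yaxis 42.8 z [ 0.001  0.    -1.   ] F [0.6 2.2 2.2] M [ 0.43 -0.09 -0.16] w 10.6 64.6 j [-0.19  0.47  0.24  2.03 -0.17  0.66  0.91]
top jaw y [-9.3 -4.6 20.5] 224 joint(mm) 44.4
top cap y mid 59.1 x 2.5 [165. 184. 187.]
scene jaw y [-10.4  -9.   -1.7] 78 joint(mm) 40.0
scene cap y mid 58.1 x 6.4 [134. 183. 189.]
```

The stop slides freely (joint about 44 mm). The lantern sits about 29 mm off the cheek, so jaw contact comes near 61 mm. I'll continue, slowing down.

```bash
python3 -m pendant '0.029 0.053 0 0 0 0;0.029 0.053 0 0 0 0;0.029 0.053 0 0 0 0;0.029 0.053 0 0 0 0;0.019 0.035 0 0 0 0' >/dev/null; python3 st.py
python3 -m pendant '0.019 0.035 0 0 0 0;0.019 0.035 0 0 0 0;0.019 0.035 0 0 0 0;0.019 0.035 0 0 0 0;0.019 0.035 0 0 0 0' >/dev/null; python3 st.py
python3 -m pendant '0.019 0.035 0 0 0 0;0.019 0.035 0 0 0 0;0.019 0.035 0 0 0 0;0.019 0.035 0 0 0 0;0 0 0 0 0 0' >/dev/null; python3 st.py;python3 jaw.py
```

```text
t 8.5 tcp [517.3 -22.8  34.1] yaxis 42.8 z [ 0. -0. -1.] F [-1.9 -1.4  6.1] M [-0.36  0.39 -0.15] w 10.8 65.0 j [-0.21  0.48  0.24  2.01 -0.17  0.67  0.89]
t 9.0 tcp [521.8 -14.6  34.1] yaxis 42.7 z [-0.    -0.001 -1.   ] F [-3.  -4.4  7.7] M [-0.95  0.7  -0.07] w 10.9 65.3 j [-0.22  0.48  0.24  2.   -0.17  0.67  0.87]
t 9.5 tcp [525.8  -7.3  34.1] yaxis 42.8 z [ 0. -0. -1.] F [-2.  -1.7  4.7] M [-0.43  0.27 -0.12] w 10.4 65.1 j [-0.24  0.49  0.24  1.99 -0.17  0.68  0.86]
top jaw y [21.  26.4 33.9] 128 joint(mm) 75.4
top cap y mid 71.3 x 2.4 [144. 185. 187.]
scene jaw y [20.6 22.3 30.4] 98 joint(mm) 71.3
scene cap y mid 70.5 x 6.1 [133. 183. 187.]
```

```bash
python3 -m pendant '0.019 0.035 0 0 0 0;0.019 0.035 0 0 0 0;0.019 0.035 0 0 0 0;0.019 0.035 0 0 0 0;0.019 0.035 0 0 0 0' >/dev/null; python3 st.py
python3 -m pendant '0.01 0.018 0 0 0 0;0.01 0.018 0 0 0 0' >/dev/null; python3 st.py
python3 -m pendant '0 0 0 0 0 0' >/dev/null; python3 st.py;python3 jaw.py
```

```text
t 10.1 tcp [530.4   1.1  34.1] yaxis 42.8 z [-0.    -0.001 -1.   ] F [-1.9 -4.2  6.1] M [-0.95  0.65 -0.06] w 10.9 65.3 j [-0.25  0.49  0.23  1.98 -0.17  0.68  0.84]
t 10.3 tcp [531.3   2.9  34. ] yaxis 42.8 z [-0.    -0.001 -1.   ] F [-2.5 -3.8  6.9] M [-0.96  0.56 -0.17] w 10.9 65.3 j [-0.25  0.5   0.23  1.98 -0.17  0.69  0.84]
t 10.4 tcp [531.5   3.   34.1] yaxis 42.8 z [ 0. -0. -1.] F [-1.4 -4.   6. ] M [-0.68  0.48 -0.13] w 10.6 65.2 j [-0.25  0.5   0.23  1.98 -0.17  0.68  0.84]
top jaw y [32.9 36.3 39.6] 71 joint(mm) 85.3
top cap y mid 83.0 x 2.3 [139. 185. 187.]
scene jaw y [32.2 33.5 39.1] 70 joint(mm) 82.5
scene cap y mid 82.2 x 6.0 [133. 183. 187.]
```

```bash
python3 -m pendant '0.005 0.009 0 0 0 0;0.005 0.009 0 0 0 0' >/dev/null; python3 st.py
python3 -m pendant '0.005 0.009 0 0 0 0;0.005 0.009 0 0 0 0' >/dev/null; python3 st.py
python3 -m pendant '0.005 0.009 0 0 0 0' >/dev/null; python3 st.py
```

```text
t 10.7 tcp [531.8   3.8  34. ] yaxis 42.7 z [-0.    -0.001 -1.   ] F [-2.1 -4.1  6.5] M [-0.93  0.62 -0.06] w 10.8 65.3 j [-0.25  0.5   0.23  1.98 -0.17  0.69  0.83]
t 10.9 tcp [532.3   4.6  34.1] yaxis 42.7 z [-0.    -0.001 -1.   ] F [-3.  -3.8  7. ] M [-0.94  0.62 -0.08] w 10.6 65.3 j [-0.26  0.5   0.23  1.98 -0.17  0.69  0.83]
t 11.0 tcp [532.6   5.1  34. ] yaxis 42.8 z [-0.    -0.001 -1.   ] F [-1.8 -4.9  6.5] M [-0.89  0.58 -0.07] w 10.9 65.3 j [-0.26  0.5   0.23  1.98 -0.17  0.69  0.83]
```

```bash
python3 -m pendant '0.005 0.009 0 0 0 0' | grep wrist
python3 -m pendant '0.005 0.009 0 0 0 0' | grep wrist
python3 -m pendant '0.005 0.009 0 0 0 0' | grep wrist;python3 st.py
```

```text
wrist_force: [-2.6, -5.2, 6.3]
wrist_force: [-1.9, -3.8, 6.3]
wrist_force: [-4.4, -6.8, 8.4]
t 11.3 tcp [533.2   6.3  34. ] yaxis 42.7 z [-0.    -0.001 -1.   ] F [-4.4 -6.8  8.4] M [-1.63  1.06 -0.02] w 11.0 65.5 j [-0.26  0.5   0.23  1.98 -0.17  0.69  0.83]
```

```bash
python3 -m pendant '0.003 0.005 0 0 0 0' | grep wrist
python3 -m pendant '0.003 0.005 0 0 0 0' | grep wrist;python3 st.py; python3 jaw.py
```

```text
wrist_force: [-5.2, -7.6, 9.4]
wrist_force: [-6.0, -9.1, 9.8]
t 11.5 tcp [533.2   6.3  34. ] yaxis 42.7 z [-0.001 -0.001 -1.   ] F [-6.  -9.1  9.8] M [-1.92  1.33 -0.03] w 10.8 65.7 j [-0.26  0.5   0.23  1.97 -0.17  0.69  0.83]
top jaw y [36.3 38.  39.6] 33 joint(mm) 87.0
top cap y mid 86.6 x 2.2 [141. 185. 188.]
scene jaw y [35.9 36.7 38.6] 57 joint(mm) 85.7
scene cap y mid 85.7 x 5.8 [133. 183. 187.]
```

The force rose to about 11 N while the TCP stopped at a travel of about 79 mm, so the lantern is home. Tightening now.

```bash
python3 -m pendant '0 0 0 0 0 -1;0 0 0 0 0 -1;0 0 0 0 0 -1;0 0 0 0 0 -1;0 0 0 0 0 0' >/dev/null; python3 st.py; python3 -m pendant '0 0 0 0 0 -1;0 0 0 0 0 -1;0 0 0 0 0 -1;0 0 0 0 0 -1;0 0 0 0 0 0' >/dev/null; python3 st.py; python3 -m pendant '0 0 0 0 0 -1;0 0 0 0 0 -1;0 0 0 0 0 -1;0 0 0 0 0 -0.3;0 0 0 0 0 0' >/dev/null; python3 st.py
```

```text
t 12.1 tcp [532.9   6.1  34. ] yaxis 22.5 z [-0.002 -0.001 -1.   ] F [-7.7 -8.6 11.8] M [-2.02  1.74 -0.25] w 10.9 66.1 j [-0.33  0.51  0.32  1.98 -0.24  0.69  0.53]
t 12.6 tcp [532.6   6.1  34.1] yaxis 2.5 z [-0.002 -0.001 -1.   ] F [-10.7  -9.3  16.9] M [-2.07  2.48 -0.14] w 11.2 66.8 j [-0.4   0.52  0.41  1.98 -0.31  0.7   0.25]
t 13.1 tcp [532.3   6.1  34.2] yaxis -13.8 z [-0.003 -0.001 -1.   ] F [-14.8  -8.4  22.4] M [-1.89  3.28  0.1 ] w 11.0 67.6 j [-0.45  0.53  0.48  1.98 -0.37  0.71  0.01]
```

```bash
python3 -m pendant '-0.006 -0.003 0.014 0 0 0;0 0 0 0 0 0' >/dev/null; python3 st.py; python3 -m pendant '0 0 0 0 0 0;0 0 0 0 0 0;0 0 0 0 0 0;0 0 0 0 0 0' 0.45 >/dev/null; python3 st.py; python3 -m pendant '0 0 0.2 0 0 0;0 0 0.6 0 0 0;0 0 0.8 0 0 0;0 0 1 0 0 0;0 0 1 0 0 0' >/dev/null;  python3 -m pendant '-0.8 -0.5 0.3 0 0 0;-0.8 -0.6 0 0 0 0;-0.6 -0.8 0 0 0 0;0 -1 0 0 0 0;0 -1 0 0 0 0' >/dev/null;python3 -m pendant '0 -1 0 0 0 0;0 -1 0 0 0 0;0 0 0 0 0 0'>/dev/null; python3 st.py; python3 jaw.py; python3 meas.py; python3 - <<'E'
from h import *
a=dict(np.load('top.npz'))['pixels'][100:340,200:440];b=dict(np.load('scene.npz'))['pixels'][110:350,190:430]
cv2.imwrite('pics/c5.png',cv2.resize(np.hstack([a,b]),(800,400))[:,:,::-1])
E
```

```text
t 13.3 tcp [532.2   6.1  34.3] yaxis -13.8 z [-0.002 -0.001 -1.   ] F [-7.2 -7.6  6.4] M [-1.74  1.67  0.07] w 11.0 65.1 j [-0.45  0.53  0.48  1.98 -0.37  0.71  0.01]
t 13.7 tcp [533.5   7.5  34.7] yaxis -13.7 z [ 0.  0. -1.] F [-0.3 -0.3 -0.3] M [-0.02 -0.08 -0.03] w 38.5 0.0 j [-0.46  0.53  0.48  1.98 -0.37  0.71  0.01]
t 15.0 tcp [ 421.4 -294.1  230.5] yaxis -14.2 z [-0.    -0.003 -1.   ] F [ 0.4  0.9 -0.2] M [0.06 0.03 0.02] w 38.5 0.0 j [-0.18  0.26  0.86  1.88 -0.22  1.1   0.52]
top jaw y [36.1 38.  39.8] 94 joint(mm) 87.0
top cap y mid 86.6 x 2.2 [138. 184. 188.]
scene jaw y [35.7 37.4 39.8] 96 joint(mm) 86.4
scene cap y mid 86.3 x 5.7 [133. 183. 186.]
top board ((548.9103393554688, 35.75419616699219), (339.2291259765625, 99.25399017333984), 61.254024505615234) z 17.761743750217402
top knob (532.6184692382812, 6.841884613037109) (43.77972412109375, 10.708651542663574) dir deg 75.72614 z 84.5890629742927 133
top jawtop ((573.9169311523438, 81.24272155761719), (30.87364959716797, 79.11527252197266), 45.2062873840332) [572.5  82.6  61.6] 243
top cheektop ((594.42529296875, 179.6353302001953), (15.73410701751709, 30.465721130371094), 60.789024353027344) [593.  180.4  72.5] 116
scene board ((540.9381713867188, 24.173675537109375), (311.3014831542969, 102.04834747314453), 61.119991302490234) z 17.983447437141958
scene knob (532.477294921875, 5.98900032043457) (44.58647537231445, 10.839605331420898) dir deg 77.94278 z 84.23853242032813 169
scene lantern base circ [578.29062583 131.1130497 ] 61.07923790203135 851
scene jawtop ((573.9248657226562, 85.83110046386719), (20.095592498779297, 86.20042419433594), 61.30768966674805) [577.2  79.6  61.4] 253
scene cheektop ((628.8013916015625, 164.95321655273438), (8.060770988464355, 40.668697357177734), 67.7200698852539) [627.1 164.9  72.7] 35
```

View pics/c5.png

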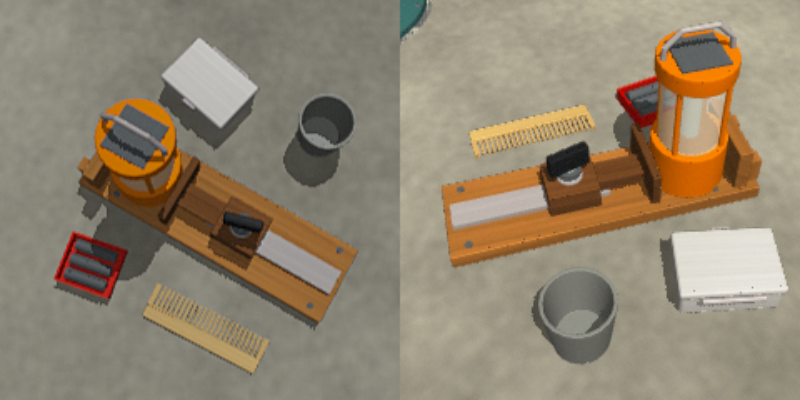

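The crops show the stop's jaw at (180,190) tight against the lantern, which stands upright against the cheek. The knob is back to about 77°, so the clamp is about 1.30, and the other items haven't moved. The knob travelled 78.4 mm, putting the stop at about 0.090. Handing in.

```bash
python3 -c "from plant import env; print(env.sign_off())"
```

```text
the job is handed in; nothing more can be done
None
```

I handed in the job at about 15 s: the lantern stands upright and snug between the stop (about 0.090) and the fixed cheek, the knob is tight again (about 1.30 rad), the gripper is clear, and the other things look unmoved in the final pictures.

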